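# Index the locking condiment carousel one stop

## Task

Bring the sugar round to the mug: pull up the spring-loaded knob of the condiment carousel, turn the tray one stop towards the side where the mug stands, and let the pin spring fully home in the next hole so that the tray is locked. Never press hard on the pin or force the tray against it, keep the jars upright on the tray, and leave the mug and the bowl where they are.

Things in the scene. Friction and masses are not known exactly. Their poses are not given: they have to be found in the camera images.
- carousel_base: fixed round carousel base of dark wood, 290 mm across, 30 mm high. Origin: centre of its underside, on the counter, on the tray's turning axis; z up; its -x axis points to the home hole, in which the pin starts. On it lies a flat grey steel index ring, mean radius 110 mm, 24 mm wide, top face 40 mm above the counter, on which the pin can slide
- home_hole (a point): mouth of the home hole, on the ring's top face, 110 mm from the axis. The holes are gaps in the ring, 11 mm wide along it. The next hole on either side lies about 45 degrees round, but each was fitted by hand and lies anywhere from 38 to 52 degrees from home (up to 13 mm off along the ring)
- tray (a joint): turn of the tray about the vertical axis, rad: 0 at the start (pin in the home hole), positive counter-clockwise from above, travel -1.0 to 1.0, bearing friction about 0.12 N m. With the mug on the +y side of the base's frame the tray must turn negative, on the -y side positive.
- arm (a point): middle of the upper face, 60 mm above the counter, of the steel arm (24 mm wide) that holds the plunger out over the ring, below the knob. The arm is part of the round wooden tray (184 mm across, floor 47 mm and rim 54 mm above the counter), so knob, plunger and jars travel round with the tray
- plunger (a joint): pull of the spring plunger, m: 0 = pin fully home in a hole, 0.009 = pin tip riding on top of the ring, 0.016 = end of travel. The spring pulls it down with 6 N at 0 and 10 N at 0.016 and is damped (40 N s/m). Let go between holes it rides on the ring and drops 9 mm by itself when pushed over a hole
- knob (a point): centre of the plunger's round black knob, which is 30 mm in diameter and 26 mm high; with the pin home the knob's centre is 92 mm, its top 105 mm and its underside 79 mm above the counter. Below it is a steel housing 22 mm in diameter down to the arm. It rises with the plunger and travels round with the tray
- pin: steel locking pin of the plunger, 8 mm in diameter with a flat end, straight below the knob. Origin: its tip, 31 mm above the counter when home and 40 mm when riding on the ring. Its play in a hole is 1.5 mm to each side along the ring. It must not be loaded with more than 30 N in any direction
- mug: white mug, 80 mm wide, 92 mm high, with a handle, standing loose on one side of the carousel, about 0.26 m from its axis; origin: centre of its underside
- bowl: white bowl, 120 mm wide, 50 mm high, standing loose on the other side of the carousel; origin: centre of its underside
- sugar_jar: sugar jar, the widest jar, 52 mm in diameter and 75 mm high, loose on the tray next to the knob, 48 mm from the axis; its top is 122 mm above the counter; origin: centre of its underside
- spice_jar_a: small spice jar, 40 mm in diameter and 60 mm high, loose on the tray's far half; its top is 107 mm above the counter; origin: centre of its underside
- spice_jar_b: second small spice jar, the same as the first, loose on the tray's far half
Things that resemble listed ones, but are neither listed nor needed, are in the scene too. What is shaped like the spice_jar_a but orange or turquoise is not meant.

How it is judged:
By the outcome, as a careful person would: the job done as asked, in the order asked, and still so for the second after the job is handed in, with the robot touching nothing.
It also fails if it takes over 50 s, if anything falls off the work surface, if the arm or the gripper's body presses on something with over 40 N, if the wrist force passes 120 N, or if a joint passes its speed limit or range.

## Robot

A 6-joint arm with a two-finger parallel gripper is mounted at the origin on the work surface. World frame = base frame: x ahead of the robot, y to its left, z up, the work surface at z = 0. Lengths are in m, angles in rad, forces in N, time in s.
With the tool pointing down it reaches from about 0.4 to 0.825 m from the base axis. Payload 7 kg.
Tool frame: the origin (TCP) lies midway between the tips of the shut fingers; the grasp point (between the pads) lies 19 mm behind it; z points along the fingers, y is the line along which they close (so a half turn about z gives the same grasp; the last joint's range is limited). The gripper opens to 88 mm and grips with 3 to 60 N. Pads are 19 mm wide; open, the fingers measure 130 mm over their backs; the gripper's body (78 mm by 193 mm) begins 47 mm behind the grasp point.
Start: joints at [-1.032, 0.359, 0.012, 0, -1.224, -0.288], TCP at [0.167, -0.654, 0.227] pointing down, gripper open.
Joint ranges: [-3.07, 3.07], [-1.43, 2.12], [-1.02, 1.25], [-3.03, 1.67], [-3.05, -0], [-3.03, 3.03]. Speed limits (rad/s): [2.39, 2.39, 3.01, 3.14, 3.14, 3.14].

## Interface

Orientations are given as [roll, pitch, yaw] about the fixed x, y, z axes, in that order (R = Rz(yaw) Ry(pitch) Rx(roll)).
In Python, from station import telemetry, eyes, ticket, recognise, trace gives the robot as it stands. The module is installed in compiled form; this text tells all that it offers.
- The arm moves only by the tool servo_tool, never from a script. Its argument "series" is a list that holds one entry, the list of rows, each a list of 4 numbers: the shift along the tool's x, y, z in mm, then the turn about the tool's z in rad. In form: [[[x, y, z, roll], ...]]. A call has exactly 10 rows; each row shifts and turns the commanded pose from where the row before left it, along the tool's axes as they then stand; what a row does not reach is not made up. A row lasts 1/12 s, in which the tool goes at most 41.7 mm and 7.16 degrees, less where a joint would pass 70% of its speed; a pose out of reach is approached as far as the arm can. A call is refused whole if a number of a shift passes 41.7 or a number of a turn 0.125, either way. A call with a gripper value outside its range is refused whole. "claw" is the gripper's target within -1 to 1 (shut at 1, half-way at 0, fully open at -1), set as the call begins (left out, the last holds). The fingers move at their own pace and stop on an object; "grip_force" is the grip in N (left out, the last holds). Time passes only in rows, so rows that do not move let the fingers close, or fill a call up. It gives the time, the measured TCP pose, the force, the opening and the grip force at its end, in the units of the state.
- telemetry.get_state(): the state, without advancing time (a new reading comes with each control period).
- eyes.grab_frame(name): name is "scene" or "top"; returns the picture (480x640x3 uint8, red, green, blue); there is no depth.
- eyes.calibration(name): a dict with "mtx" (3x3 intrinsics, pixels), "k1" (the pictures are not rectified: a ray, as slopes to the right and down, at radius r is drawn at 1 + k1 r^2 times it, then the intrinsics apply), "rvec" (rotation vector, rad) and "tvec" (3), from world to camera coordinates, as OpenCV has them. Camera axes: x right, y down, z forward; pixel columns grow to the right and rows downward; lengths in m; the calibration is good to about 2 mm. A picture is of the moment at which its call begins. calibration takes no time and is no camera call.
- ticket.job_done(): hands the job in; it is judged then, once.
Trained networks look in the newest picture that a camera, given by its name, has taken for a name from the list of things; names that differ only in an ending like _2 or _b are one class to them, and where a whole thing is asked for, a point or a joint stands for the part that bears it (a point fixed in the world has none). Each returns a list of dicts, best first, with "conf" (0 to 1); they miss things now and then, are a little off and sometimes report something else, mostly with a low value. They report only what shows in the picture. A call takes as long as a camera call. They do not tell look-alikes from the thing itself.
- recognise(camera, name): "position" ([x, y, z] in m, in world coordinates, good to about 4 mm: the middle of the surface that is visible of it).
- trace(camera, name): "mask" (480x640 bool, what is visible of it).
The state is a dict: "t": time; "q": joint angles; "qd": joint speeds; "joint_efforts": joint torques, N m; "eef_pos": TCP position; "ee_rot": TCP orientation; "force": force on the tool from outside, world axes, zero at the start; "moment": the same for the moment, N m; "width": finger opening in m; "gripper_force": force on a finger pad.
Only numpy, scipy, OpenCV 4.12 (cv2) and the standard library are available. Lean on these libraries where they do the work, as an engineer would, in place of code of your own. Each camera call takes 0.05 s, during which the arm holds its last target. There are 200 camera calls.

## Working session

There is one attempt and no reset: what is moved stays moved. The work goes in short steps, Python scripts to look and compute and a tool call to move; the robot and the scene stay as the last step left them, time stands still between calls to the robot, and variables do not carry over. Pictures are saved under pics/ and viewed, at most 10 in all, crops included, and the job is handed in when it is done.

Besides the shell and the picture viewer there is one more tool, called after "Request:" by a JSON object that holds its "name" and its "arguments", one argument or row to a line. servo_tool: Moves the arm, as the interface text tells. Its arguments: {"type":"object","properties":{"series":{"type":"array"},"claw":{"type":"number"},"grip_force":{"type":"number"}},"required":["series"]}

```bash
mkdir -p pics
python3 - <<'E'
from station import telemetry, eyes, recognise
import cv2
for c in ["scene","top"]:
    cv2.imwrite(f"pics/{c}0.png", eyes.grab_frame(c)[:,:,::-1])
    for n in ["knob","carousel_base","home_hole","arm","mug","bowl","sugar_jar","spice_jar_a"]:
        print(c,n,[(round(d["conf"],2),[round(float(v),3) for v in d["position"]]) for d in recognise(c,n)[:4]])
s=telemetry.get_state(); print({k:s[k] for k in ["t","eef_pos","ee_rot","width","force"]})
E
```

```text
scene knob [(0.68, [0.537, 0.076, 0.096]), (0.16, [0.561, -0.154, 0.061])]
scene carousel_base [(0.87, [0.675, 0.116, 0.035]), (0.19, [0.535, 0.081, 0.1])]
scene home_hole [(0.72, [0.682, 0.118, 0.036])]
scene arm [(0.72, [0.639, 0.086, 0.047])]
scene mug [(0.95, [0.564, -0.156, 0.063])]
scene bowl [(0.93, [0.595, 0.313, 0.029])]
scene sugar_jar [(0.71, [0.604, 0.091, 0.095]), (0.6, [0.679, 0.114, 0.033]), (0.43, [0.531, 0.083, 0.1])]
scene spice_jar_a [(0.96, [0.678, 0.114, 0.086]), (0.69, [0.666, 0.037, 0.084]), (0.69, [0.416, 0.164, 0.038]), (0.65, [0.86, 0.088, 0.041])]
top knob [(0.61, [0.528, 0.078, 0.103])]
top carousel_base [(0.63, [0.637, 0.062, 0.035])]
top home_hole [(0.93, [0.633, 0.062, 0.039])]
top arm []
top mug []
top bowl [(0.91, [0.617, 0.337, 0.023])]
top sugar_jar [(0.91, [0.581, 0.07, 0.126])]
top spice_jar_a [(0.81, [0.403, 0.157, 0.062]), (0.55, [0.646, 0.022, 0.11]), (0.53, [0.849, 0.071, 0.061]), (0.41, [0.551, -0.178, 0.022])]
{'t': 0.9, 'eef_pos': array([ 0.16748695, -0.65386415,  0.2265819 ]), 'ee_rot': array([-3.14154555e+00,  2.24688130e-05, -2.89079576e+00]), 'width': 0.08777581365493618, 'force': array([0.08769746, 0.7044472 , 0.92932676])}
```

```bash
ls pics
```

```text
scene0.png
top0.png
```

View pics/scene0.png

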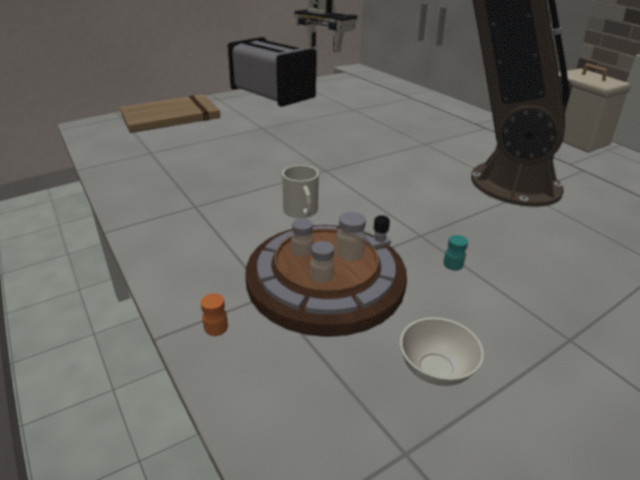

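View pics/top0.png

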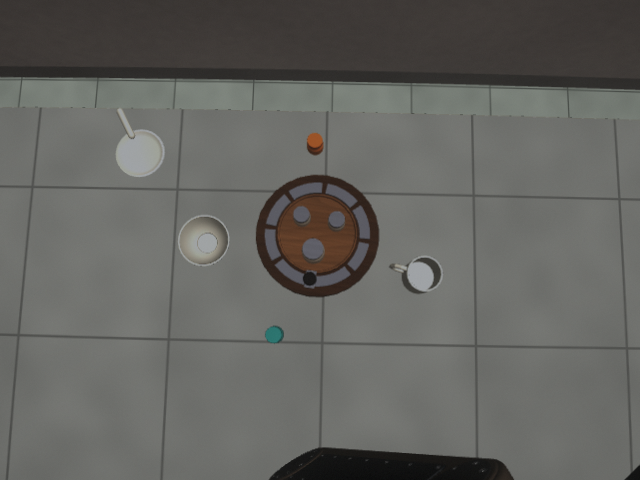

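The scene picture shows the knob at (381,224) with the sugar jar beside it. In the top view the carousel centre is at (318,236), the knob at (310,279) and the mug at (424,274), which is the -y side, so the tray turns positive. The next hole there shows as a gap near (350,268). I'll rectify the ring plane to measure it.

```bash
cat > h.py <<'E'
import numpy as np, cv2
from station import eyes
def proj(c,P):
    k=eyes.calibration(c); P=np.asarray(P,float)
    R=cv2.Rodrigues(np.asarray(k["rvec"],float))[0]
    p=P@R.T+np.asarray(k["tvec"],float).ravel(); s=p[...,:2]/p[...,2:]
    s=s*(1+k["k1"]*(s**2).sum(-1,keepdims=True)); m=np.asarray(k["mtx"])
    return s@m[:2,:2].T+m[:2,2]
def rect(c,img,z,x0,x1,y0,y1,res):   # rows: x decreasing, cols: y decreasing
    xs=np.arange(x1,x0,-res); ys=np.arange(y1,y0,-res)
    X,Y=np.meshgrid(xs,ys,indexing="ij")
    uv=proj(c,np.stack([X,Y,np.full_like(X,z)],-1)).astype(np.float32)
    return cv2.remap(img,uv[...,0],uv[...,1],cv2.INTER_CUBIC)
def polar(c,img,z,cx,cy,r0,r1,a):
    A,Rr=np.meshgrid(np.radians(a),np.linspace(r0,r1,10),indexing="ij")
    uv=proj(c,np.stack([cx+Rr*np.cos(A),cy+Rr*np.sin(A),np.full_like(A,z)],-1)).astype(np.float32)
    return cv2.remap(img,uv[...,0],uv[...,1],cv2.INTER_LINEAR).mean(1)
E
python3 - <<'E'
from h import *
from scipy.optimize import least_squares
import scipy.signal as ss
from scipy.ndimage import map_coordinates
img=cv2.imread("pics/top0.png"); g=cv2.cvtColor(img,cv2.COLOR_BGR2GRAY).astype(np.float32)
# base centre: maximise edge contrast on the circle r=.145,z=.03 & tray r=.092,z=.054
a=np.radians(np.arange(0,360,3))
gs=cv2.GaussianBlur(g,(0,0),0.8)
def val(cx,cy,r,z):
    uv=proj("top",np.stack([cx+r*np.cos(a),cy+r*np.sin(a),np.full_like(a,z)],-1))
    return map_coordinates(gs,[uv[:,1],uv[:,0]],order=1)
best=max(((np.median(val(x,y,.151,.03)-val(x,y,.139,.03))+np.mean(np.clip(val(x,y,.118,.04)-val(x,y,.126,.04),-30,60)),x,y) for x in np.arange(.62,.66,.001) for y in np.arange(.045,.08,.001)))
print("centre",best); _,cx,cy=best
hsv=cv2.cvtColor(img,cv2.COLOR_BGR2HSV)
ang=np.arange(0,360,.5)
p=polar("top",g,.04,cx,cy,.105,.116,ang)
pk,_=ss.find_peaks(-p,prominence=10); print([(float(ang[i]),round(float(p[i]))) for i in pk])
# knob: dark blob near (310,279), top face z=.105
m=(g<35).astype(np.uint8)[265:295,295:325]
n,l,st,ce=cv2.connectedComponentsWithStats(m); print(st[1:],ce[1:]+[295,265])
for z in(.092,.105):
  for u in (ce[1:]+[295,265]):
    f=least_squares(lambda q:proj("top",[q[0],q[1],z])-u,[.53,.078]); print(z,u,f.x, np.degrees(np.arctan2(f.x[1]-cy,f.x[0]-cx))%360, np.hypot(f.x[0]-cx,f.x[1]-cy))
r=rect("top",img,.04,cx-.17,cx+.17,cy-.17,cy+.17,.0006)
cv2.imwrite("pics/r0.png",r)
E
```

```text
Traceback (most recent call last):
  File "h.py", line 4, in proj
    k=eyes.calibration(c); P=np.asarray(P,float)
ValueError: time passes only in moves, steps and waits
```

```bash
sed -i 's/^from station import eyes/from station import eyes\nfrom functools import lru_cache\n@lru_cache\ndef cal(c): return eyes.calibration(c)/; s/k=eyes.calibration(c);/k=cal(c);/' h.py
cat > m.py <<'E'
from h import *
from scipy.optimize import least_squares
import scipy.signal as ss
from scipy.ndimage import map_coordinates
img=cv2.imread("pics/top0.png"); g=cv2.cvtColor(img,cv2.COLOR_BGR2GRAY).astype(np.float32)
a=np.radians(np.arange(0,360,3))
gs=cv2.GaussianBlur(g,(0,0),0.8)
def val(cx,cy,r,z):
    uv=proj("top",np.stack([cx+r*np.cos(a),cy+r*np.sin(a),np.full_like(a,z)],-1))
    return map_coordinates(gs,[uv[:,1],uv[:,0]],order=1)
best=max(((np.median(val(x,y,.151,.03)-val(x,y,.139,.03))+np.mean(np.clip(val(x,y,.118,.04)-val(x,y,.126,.04),-30,60)),x,y) for x in np.arange(.62,.66,.001) for y in np.arange(.045,.08,.001)))
print("centre",best); _,cx,cy=best
ang=np.arange(0,360,.5)
p=polar("top",g,.04,cx,cy,.105,.116,ang)
pk,_=ss.find_peaks(-p,prominence=10); print([(float(ang[i]),round(float(p[i]))) for i in pk])
m=(g<35).astype(np.uint8)[265:295,295:325]
n,l,st,ce=cv2.connectedComponentsWithStats(m); print(st[1:],ce[1:]+[295,265])
u=ce[1+st[1:,4].argmax()]+[295,265]
for z in(.092,.1,.105):
    f=least_squares(lambda q:proj("top",[q[0],q[1],z])-u,[.53,.078]); print(z,u,f.x, np.degrees(np.arctan2(f.x[1]-cy,f.x[0]-cx))%360, np.hypot(f.x[0]-cx,f.x[1]-cy))
cv2.imwrite("pics/r0.png",rect("top",img,.04,cx-.17,cx+.17,cy-.17,cy+.17,.0006))
E
python3 m.py
```

```text
centre (np.float32(113.90597), np.float64(0.637), np.float64(0.06300000000000001))
[(38.0, 38), (82.0, 39), (124.5, 37), (171.0, 25), (223.5, 37), (262.5, 38), (308.0, 37), (353.0, 37)]
[[  3   5   4   2   4]
 [  8   6   2   1   2]
 [  8   7  13  13 128]
 [ 22   8   1   2   2]
 [ 24   9   1   1   1]
 [ 27   8   2   2   3]
 [  5  28   2   1   2]
 [  9  29   2   1   2]] [[299.5        270.25      ]
 [303.5        271.        ]
 [309.0703125  278.328125  ]
 [317.         273.5       ]
 [319.         274.        ]
 [322.66666667 273.33333333]
 [300.5        293.        ]
 [304.5        294.        ]]
0.092 [309.0703125 278.328125 ] [0.52867789 0.07709679] 172.58533048696523 0.10923551867991721
0.1 [309.0703125 278.328125 ] [0.52802129 0.07687518] 172.74413624419978 0.1098584483085896
0.105 [309.0703125 278.328125 ] [0.52761092 0.07673667] 172.84247807055294 0.11024820396268803
```

View pics/r0.png

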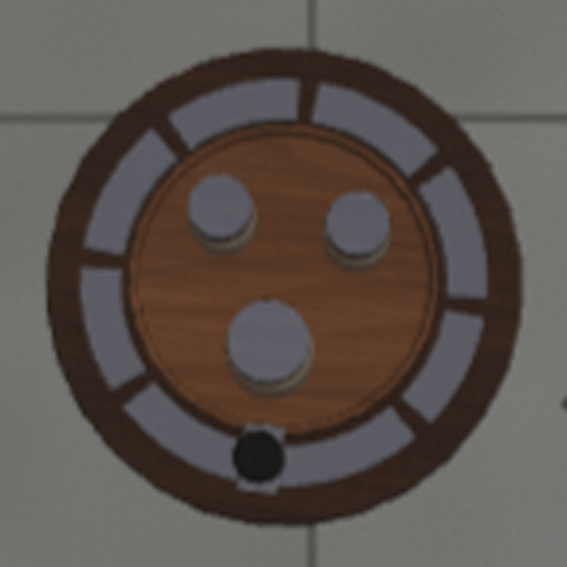

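The rectified view (ring plane) shows the knob at 172.8° about the centre (0.637, 0.063). The next mug-side hole is at pixel (410,415), 223.5°, so the turn is about +50.7°. I'll move above the knob with the pads closing tangentially.

Request:
{"name": "servo_tool", "arguments": {
  "series": [
    [[-26.6,30.9,0,0],[-26.6,30.9,0,0],[-26.6,30.9,0,0],[-26.6,30.9,0,0],[-26.6,30.9,0,0],[-26.6,30.9,0,0],[-26.6,30.9,0,0],[-26.6,30.9,0,0],[-26.6,30.9,0,0],[-26.6,30.9,0,0]]
  ],
  "claw": -1
}}

```text
t: 1.73
eef_pos: [0.3489, -0.2868, 0.227]
ee_rot: [-3.141, 0.001, -2.891]
force: [1.1, -0.5, -1.2]
width: 0.0876
gripper_force: 0.0
```

Request:
{"name": "servo_tool", "arguments": {
  "series": [
    [[-26.6,30.9,0,0],[-26.6,30.9,0,0],[-26.6,30.9,0,0],[-26.6,30.9,0,0],[-26.6,30.9,0,0],[-26.6,30.9,0,0],[-26.6,30.9,0,0],[-26.6,30.9,0,0],[-26.6,30.9,0,0],[-26.6,30.9,0,0]]
  ]
}}

```text
t: 2.57
eef_pos: [0.53, 0.079, 0.227]
ee_rot: [3.141, 0.001, -2.89]
force: [1.6, -0.4, -0.1]
width: 0.0879
gripper_force: 0.0
```

Request:
{"name": "servo_tool", "arguments": {
  "series": [
    [[0,0,0,0.094],[0,0,0,0.094],[0,0,0,0.094],[0,0,0,0.094],[0,0,10,0],[0,0,15,0],[0,0,20,0],[0,0,20,0],[0,0,10,0],[0,0,0,0]]
  ]
}}

```text
t: 3.4
eef_pos: [0.5279, 0.0761, 0.1489]
ee_rot: [-3.139, -0.004, 3.018]
force: [-0.2, -0.2, -0.6]
width: 0.0875
gripper_force: 0.0
```

Request:
{"name": "servo_tool", "arguments": {
  "series": [
    [[0,0,10,0],[0,0,13,0],[0,0,13,0],[0,0,13,0],[0,0,12,0],[0,0,8,0],[0,0,4,0],[0,0,0,0],[0,0,0,0],[0,0,0,0]]
  ]
}}

```text
t: 4.23
eef_pos: [0.5301, 0.0771, 0.0793]
ee_rot: [3.141, 0.001, 3.017]
force: [0.4, -0.5, 0.2]
width: 0.0881
gripper_force: 0.0
```

Request:
{"name": "servo_tool", "arguments": {
  "series": [
    [[0,0,0,0],[0,0,0,0],[0,0,0,0],[0,0,0,0],[0,0,0,0],[0,0,0,0],[0,0,0,0],[0,0,0,0],[0,0,0,0],[0,0,0,0]]
  ],
  "claw": 1,
  "grip_force": 4
}}

```text
t: 5.07
eef_pos: [0.5295, 0.0768, 0.0785]
ee_rot: [-3.142, -0.0, 3.016]
force: [-0.4, -0.3, 0.4]
width: 0.0301
gripper_force: 4.0
```

Request:
{"name": "servo_tool", "arguments": {
  "series": [
    [[0,0,0,0],[0,0,0,0],[0,0,0,0],[0,0,-2,0],[0,0,-2,0],[0,0,-2,0],[0,0,-2,0],[0,0,-2,0],[0,0,-2.5,0],[0,0,0,0]]
  ],
  "grip_force": 25
}}

```text
t: 5.9
eef_pos: [0.5295, 0.0768, 0.0914]
ee_rot: [3.141, 0.0, 3.016]
force: [4.0, -0.0, -9.0]
width: 0.0293
gripper_force: 25.0
```

Run:
```python
from station import telemetry, eyes, recognise
import cv2
i=eyes.grab_frame("scene"); cv2.imwrite("pics/s1.png", cv2.resize(i[180:300,300:460,::-1],None,fx=4,fy=4,interpolation=cv2.INTER_CUBIC))
cv2.imwrite("pics/s1full.png",i[:,:,::-1])
s=telemetry.get_state(); print({k:s[k] for k in ["t","eef_pos","ee_rot","width","force","moment"]})
```

```text
{'t': 5.95, 'eef_pos': array([0.52946892, 0.07682498, 0.09121492]), 'ee_rot': array([3.14147986e+00, 9.38019554e-05, 3.01632921e+00]), 'width': 0.0286907101889663, 'force': array([ 4.08461233,  0.23883961, -9.99799008]), 'moment': array([-0.01603362, -1.50394676,  0.01011611])}
```

View pics/s1.png

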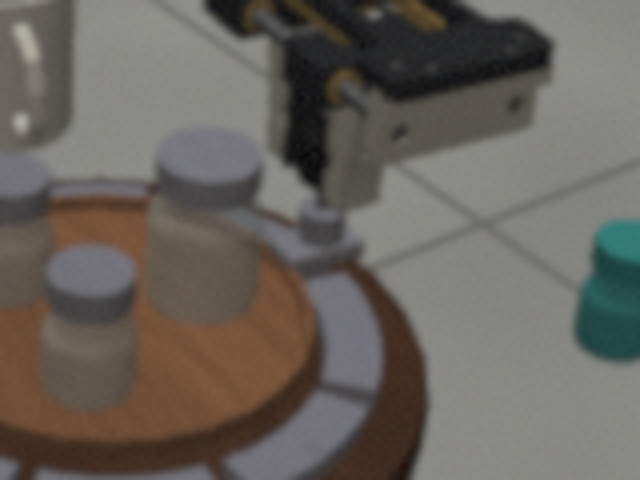

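The crop shows the knob held, with the housing visible under the fingers at (320,220) and the jars upright. The force of about -9 N matches roughly 12 mm of pull, so I'll swing along the arc.

Request:
{"name": "servo_tool", "arguments": {
  "series": [
    [[0,-2.2,0,-0.02],[-0.05,-3.3,0,-0.03],[-0.11,-4.95,0,-0.045],[-0.11,-4.95,0,-0.045],[-0.11,-4.95,0,-0.045],[-0.11,-4.95,0,-0.045],[-0.11,-4.95,0,-0.045],[-0.11,-4.95,0,-0.045],[-0.05,-3.3,0,-0.03],[0,-2.2,0,-0.02]]
  ]
}}

```text
t: 6.78
eef_pos: [0.5322, 0.0366, 0.0911]
ee_rot: [3.141, 0.001, -2.894]
force: [4.5, 4.6, -10.6]
width: 0.0288
gripper_force: 25.0
```

Run:
```python
from station import telemetry
import numpy as np
s=telemetry.get_state(); p=s["eef_pos"]; d=p[:2]-[.637,.063]
print(p,s["ee_rot"],s["force"],s["width"],np.degrees(np.arctan2(d[1],d[0]))%360,np.hypot(*d))
```

```text
[0.53215114 0.03664797 0.09106778] [ 3.14095074e+00  8.74416517e-04 -2.89429242e+00] [  4.51015116   4.55523634 -10.5553894 ] 0.028846714188560947 194.1081317654998 0.10810973185612355
```

Request:
{"name": "servo_tool", "arguments": {
  "series": [
    [[0,-2.2,0,-0.02],[-0.05,-3.3,0,-0.03],[-0.11,-4.95,0,-0.045],[-0.11,-4.95,0,-0.045],[-0.11,-4.95,0,-0.045],[-0.11,-4.95,0,-0.045],[-0.11,-4.95,0,-0.045],[-0.11,-4.95,0,-0.045],[-0.05,-3.3,0,-0.03],[0,-2.2,0,-0.02]]
  ]
}}

```text
t: 7.62
eef_pos: [0.5492, 0.0005, 0.091]
ee_rot: [3.141, 0.002, -2.524]
force: [3.5, 7.0, -9.4]
width: 0.0292
gripper_force: 25.0
```

Run:
```python
from station import telemetry, eyes
import numpy as np, cv2
s=telemetry.get_state(); p=s["eef_pos"]; d=p[:2]-[.637,.063]
print(p,s["ee_rot"],s["force"],s["width"],np.degrees(np.arctan2(d[1],d[0]))%360,np.hypot(*d))
cv2.imwrite("pics/s2.png",eyes.grab_frame("scene")[:,:,::-1])
from h import *
i=cv2.imread("pics/top0.png")
g=cv2.cvtColor(i,cv2.COLOR_BGR2GRAY).astype(np.float32)
for c,f in (("top","pics/top0.png"),("scene","pics/scene0.png")):
  g=cv2.cvtColor(cv2.imread(f),cv2.COLOR_BGR2GRAY).astype(np.float32)
  for lo,hi in((218,229),(257,268),(347,359),(302,314),(32,44)):
    a=np.arange(lo,hi,.1); q=polar(c,g,.04,.637,.063,.104,.117,a); w=np.clip(np.percentile(q,90)-q-15,0,None); print(c,lo,round(float((a*w).sum()/w.sum()),2),end="; ")
```

```text
[5.49216416e-01 4.75917625e-04 9.10309468e-02] [ 3.14096501e+00  1.65606235e-03 -2.52420934e+00] [ 3.52935854  6.95126909 -9.36031637] 0.029196115501872837 215.46046746849177 0.1077739232429907
top 218 223.56; top 257 263.22; top 347 352.89; top 302 308.04; top 32 37.63; scene 218 nan; scene 257 nan; scene 347 352.98; scene 302 307.57; scene 32 38.45; <stdin>:12: RuntimeWarning: invalid value encountered in scalar divide
```

Request:
{"name": "servo_tool", "arguments": {
  "series": [
    [[0,-1.1,0,-0.01],[-0.02,-2.2,0,-0.02],[-0.05,-3.3,0,-0.03],[-0.05,-3.3,0,-0.03],[-0.03,-2.75,0,-0.025],[-0.01,-1.65,0,-0.015],[0,-1.1,0,-0.01],[0,0,0,0],[0,0,0,0],[0,0,0,0]]
  ]
}}

```text
t: 8.5
eef_pos: [0.5589, -0.0111, 0.091]
ee_rot: [3.141, 0.002, -2.386]
force: [4.0, 6.7, -9.9]
width: 0.0291
gripper_force: 25.0
```

```bash
cat > st.py <<'E'
from station import telemetry
import numpy as np
s=telemetry.get_state(); p=s["eef_pos"]; d=p[:2]-[.637,.063]
print(p.round(4),s["ee_rot"].round(4),s["force"].round(1),round(s["width"],4),"ang",np.degrees(np.arctan2(d[1],d[0]))%360,"r",np.hypot(*d),"travel yaw",np.degrees((s["ee_rot"][2]%6.2832)-3.0163))
E
python3 st.py
```

```text
[ 0.5589 -0.0111  0.091 ] [ 3.1413e+00  1.9000e-03 -2.3856e+00] [ 4.   6.7 -9.9] 0.0291 ang 223.50840316900496 r 0.10761868990451244 travel yaw 50.49681422352868
```

Request:
{"name": "servo_tool", "arguments": {
  "series": [
    [[0,0,0,0],[0,0,1,0],[0,0,1,0],[0,0,1,0],[0,0,0,0],[0,0,0,0],[0,0,0,0],[0,0,0,0],[0,0,0,0],[0,0,0,0]]
  ]
}}

```text
t: 9.33
eef_pos: [0.559, -0.0111, 0.0881]
ee_rot: [3.141, 0.002, -2.385]
force: [3.5, 7.0, -9.8]
width: 0.0292
gripper_force: 25.0
```

Request:
{"name": "servo_tool", "arguments": {
  "series": [
    [[0,0,0,0],[0,0,0,0],[0,0,0,0],[0,0,0,0],[0,0,0,0],[0,0,0,0],[0,0,0,0],[0,0,0,0],[0,0,0,0],[0,0,0,0]]
  ],
  "claw": 0.18,
  "grip_force": 4
}}

```text
t: 10.17
eef_pos: [0.5584, -0.0124, 0.0881]
ee_rot: [-3.142, -0.0, -2.387]
force: [0.2, -0.9, -0.3]
width: 0.0358
gripper_force: 0.0
```

```bash
python3 st.py
python3 - <<'E'
from station import eyes
import cv2
i=eyes.grab_frame("scene"); cv2.imwrite("pics/s3f.png",i[:,:,::-1]); cv2.imwrite("pics/s3.png", cv2.resize(i[160:300,280:440,::-1],None,fx=4,fy=4,interpolation=cv2.INTER_CUBIC))
E
```

```text
[ 0.5584 -0.0124  0.0881] [-3.1416e+00 -1.0000e-04 -2.3868e+00] [ 0.2 -0.9 -0.3] 0.0358 ang 223.7984925840818 r 0.10889794952455845 travel yaw 50.425788846744396
```

View pics/s3.png

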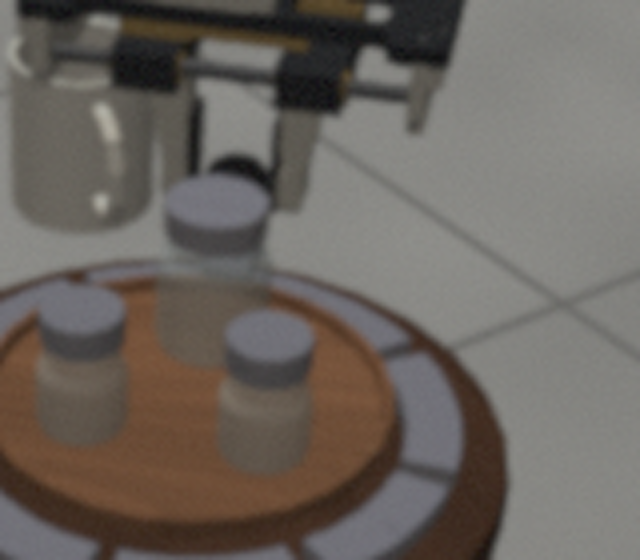

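The crop shows the knob top edge at about (238,157), partly behind the sugar jar, and the jars upright. I'll compare its height with the prediction for pin home versus riding.

Run:
```python
from h import *
def top(ang,z):
    t=np.radians(np.arange(0,360,3)); x=.637+.11*np.cos(np.radians(ang)); y=.063+.11*np.sin(np.radians(ang))
    uv=proj("scene",np.stack([x+.015*np.cos(t),y+.015*np.sin(t),np.full_like(t,z)],-1)); return uv[:,0].mean().round(1),uv[:,1].min().round(2)
print("init",top(172.8,.105)); 
for z in(.105,.114): print(z,top(223.5,z))
for f,c0 in(("pics/scene0.png",381),("pics/s3f.png",340)):
    g=cv2.cvtColor(cv2.imread(f),cv2.COLOR_BGR2GRAY); print(f); print(g[190:226,c0-3:c0+4].mean(1).round().astype(int))
```

```text
init (np.float64(381.2), np.float64(213.48))
0.105 (np.float64(339.0), np.float64(196.94))
0.114 (np.float64(339.2), np.float64(192.81))
pics/scene0.png
[130 130 131 130 131 130 130 130 130 130 130 130 129 129 129 128 125 121
 119 119 121 125 129 129 115  83  46  25  21  24  24  24  22  22  16  16]
pics/s3f.png
[139 139 139 138 138 137 135 125  98  61  31  24  27  42  69  95 111 116
 118 118 118 117 117 117 115 108  93  76  67  65  66  67  69  79  90  98]
```

The edge sits at row 198.6, against 198.7 predicted for pin home and 194.5 for riding. The pin has dropped, so I'll open and retreat upward.

Request:
{"name": "servo_tool", "arguments": {
  "series": [
    [[0,0,0,0],[0,0,0,0],[0,0,0,0],[0,0,0,0],[0,0,-5,0],[0,0,-15,0],[0,0,-25,0],[0,0,-30,0],[0,0,-30,0],[0,0,-20,0]]
  ],
  "claw": -1
}}

```text
t: 11.05
eef_pos: [0.5592, -0.0124, 0.2166]
ee_rot: [-3.14, 0.002, -2.386]
force: [0.0, 0.7, 0.9]
width: 0.0873
gripper_force: 0.0
```

Request:
{"name": "servo_tool", "arguments": {
  "series": [
    [[10,0,-5,0],[20,0,0,0],[25,0,0,0],[25,0,0,0],[25,0,0,0],[20,0,0,0],[10,0,0,0],[0,0,0,0],[0,0,0,0],[0,0,0,0]]
  ]
}}

```text
t: 11.88
eef_pos: [0.4607, -0.1046, 0.2182]
ee_rot: [-3.141, 0.0, -2.387]
force: [1.0, -0.9, -0.2]
width: 0.0876
gripper_force: 0.0
```

```bash
python3 st.py
python3 - <<'E'
from h import *
from station import recognise
a=eyes.grab_frame("top")[:,:,::-1]; b=eyes.grab_frame("scene")[:,:,::-1]
cv2.imwrite("pics/t4.png",a); cv2.imwrite("pics/s4.png",b)
cv2.imwrite("pics/v4.png",np.vstack([cv2.resize(a[150:330,170:470],(600,300)),cv2.resize(np.ascontiguousarray(b[140:340,220:520]),(600,300))]))
g=cv2.cvtColor(b,cv2.COLOR_BGR2GRAY); print(g[190:206,337:344].mean(1).round().astype(int))
for n in("mug","bowl","knob"): print(n,[recognise(c,n)[:1] for c in("scene","top")])
E
```

```text
[ 0.4607 -0.1046  0.2182] [-3.1413e+00  4.0000e-04 -2.3868e+00] [ 1.  -0.9 -0.2] 0.0876 ang 223.5505256141643 r 0.2432405362415903 travel yaw 50.424354816609615
[133 132 132 131 131 131 128 119  94  58  31  24  26  39  66  91]
mug [[{'position': [0.5623, -0.1552, 0.0613], 'conf': 0.74}], [{'position': [0.5686, -0.1465, 0.0681], 'conf': 0.68}]]
bowl [[{'position': [0.5971, 0.3155, 0.0301], 'conf': 0.6}], [{'position': [0.6149, 0.3346, 0.0236], 'conf': 0.91}]]
knob [[{'position': [0.5557, -0.0115, 0.1027], 'conf': 0.56}], [{'position': [0.558, -0.0125, 0.1035], 'conf': 0.59}]]
```

View pics/v4.png

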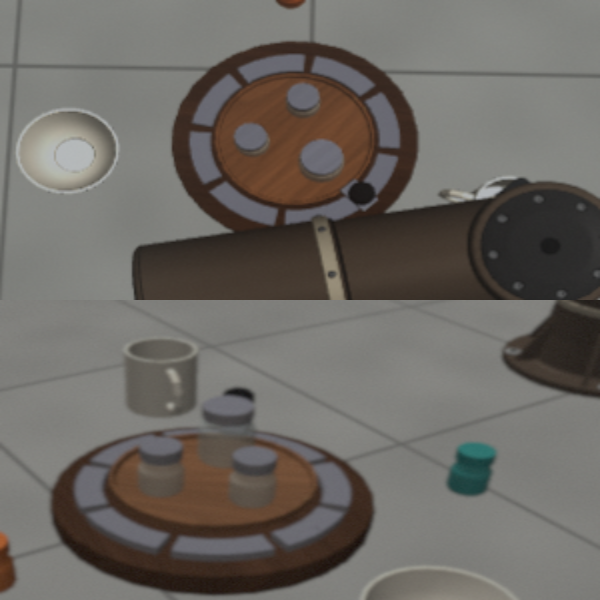

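The top half shows the knob at (360,193) over the next hole, with the jars upright and the mug and bowl in place. The knob is still at home height and the robot is clear, so I'm handing in.

```bash
python3 -c "
from station import ticket
print(ticket.job_done())"
```

```text
the job is handed in; nothing more can be done
None
```

The tray was turned about 50.5° towards the mug and the knob is back at its home height in the pictures, so the pin is in the next hole; the jars are upright, the mug and bowl are in place, and the job is handed in (verdict not shown).

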